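# Hold a test probe on the square-plate terminal

## Robot

A 6-joint arm with a two-finger parallel gripper is mounted at the origin on a cart in front of the work surface, level with it; the furniture and walls round the work are solid. World frame = base frame: x ahead of the robot, y to its left, z up, the work surface at z = 0. Lengths are in m, angles in rad, forces in N, time in s.
With the tool pointing down it reaches from about 0.35 to 0.975 m from the base axis. Payload 4.9 kg.
Tool frame: the origin (TCP) lies at the very end of the fingers, on their centre line; the grasp point (between the pads) lies 19 mm behind it; z points along the fingers, y is the line along which they close (so a half turn about z gives the same grasp; the last joint's range is limited). The gripper opens to 85 mm and grips with 20 to 120 N. Pads are 22 mm wide; open, the fingers measure 114 mm over their backs; the gripper's body (76 mm by 85 mm) begins 54 mm behind the grasp point. The pads swing forward as they close: fully open they stand 13 mm farther back than shut.
Start: joints at [1.047, 0.053, 1.613, -0, 1.476, -0.119], TCP at [0.246, 0.574, 0.231] pointing down, gripper open.
Joint ranges: [-3.01, 3.01], [-1.01, 2.22], [0.06, 2.58], [-1.02, 4.17], [0.09, 2.62], [-3.14, 3.14]. Speed limits (rad/s): [2.57, 2.57, 3.14, 3.14, 3.14, 3.14].

## Interface

Orientations are given as a unit quaternion [w, x, y, z].
In Python, from plant import manip, vision, order gives the robot as it stands.
- The arm moves only by the tool play_rows, never from a script. Its argument "steps" is a list that holds one entry, the list of rows, each a list of 6 numbers: the shift along the tool's x, y, z in mm, then the turn, a rotation vector about the tool's x, y, z in degrees. A call has 1 to 12 rows; each row is the pose to reach, as a shift and turn from the pose commanded when the call began, along the tool's axes at that moment; what a row does not reach only later rows make up. A row lasts 1/12 s, in which the tool goes at most 41.7 mm and 7.16 degrees, less where a joint would pass 70% of its speed; a pose out of reach is approached as far as the arm can. A call with a gripper value outside its range is refused whole. "claw" is the gripper's target within -1 to 1 (fully open at 1, half-way at 0, shut at -1), set as the call begins (left out, the last holds). The fingers move at their own pace and stop on an object; the grip force is fixed at half the most. Time passes only in rows, so rows that repeat a pose let the fingers close. It gives the time, the measured TCP pose, the force, the opening and the grip force at its end, in the units of the state.
- manip.state(): the state, without advancing time (a new reading comes with each control period).
- vision.grab_frame(name): name is "scene" or "side" or "wrist"; returns (picture, depth): 400x640x3 uint8, blue, green, red; 400x640 float32, m along the optical axis (not along the pixel's ray), 0 where there is no reading.
- vision.camera_info(name): a dict with "K" (3x3 intrinsics, pixels), "eye" and "orientation" of the camera in the world; the wrist camera has in their place "T_tool_cam" (4x4, takes a point from camera to tool coordinates, whose origin is the TCP and whose axes are the flange's). Camera axes: x right, y down, z forward; pixel columns grow to the right and rows downward; lengths in m; the calibration is good to about 2 mm. The wrist camera is an equidistant fisheye: a pixel r from the principal point sees the ray r / f radians off the axis. A picture is of the moment at which its call begins: read the wrist's pose just before it. camera_info takes no time and is no camera call.
- order.job_done(): hands the job in; it is judged then, once.
The state is a dict: "time": time; "joint_pos": joint angles; "joint_vel": joint speeds; "joint_efforts": joint torques, N m; "tool_pos": TCP position; "tool_rot": TCP orientation; "contact_force": force on the tool from outside, world axes, zero at the start; "ft_torque": the same for the moment, N m; "gripper_width": opening from 0.0 (shut) to 1.0 (fully open); "grasp_force": force on a finger pad.
Only numpy, scipy, OpenCV 4.12 (cv2) and the standard library are available. Lean on these libraries where they do the work, as an engineer would, in place of code of your own. Each camera call takes 0.05 s, during which the arm holds its last target. There are 200 camera calls.

## Task

Lift the test probe out of the black tray and hold its tip on the brass sprung terminal that is set in the square plate (not the one in the round plate), with the probe square to the sloping panel. Press gently so that the terminal is about half-way in, and finish still holding it there, pressed, in the gripper: do not let go. Leave the other terminal and the things lying around alone.

Things in the scene. Friction and masses are not known exactly. Their poses are not given: they have to be found in the camera images.
- probe_grip (a point): centre of the test probe's handle, a grey bar 110 mm long, 22 mm wide, 26 mm high; grip it across the 22 mm. A 7 mm steel rod with a round end stands out of its front on its centre line, a black plug out of its back; 90 g. x points along the probe to its tip, z is up. It lies level in the tray, this point 25 mm above the bench and 21 mm above the tray floor
- probe_tip (a point): the tip of the probe's rod, 116.5 mm ahead of probe_grip along x; same axes
- tray: open black tray fixed to the bench, 198 (x) by 270 (y) mm, walls 36 high and 4 thick, floor 4 thick; origin at the centre of its underside. Two rubber bars on its floor, 8 mm high, along its x, at its y = -3 and +53 mm, carry the probe, which lies across them, tip roughly to the tray's -y, with about 60 mm free on both sides
- square_block: grey terminal block fixed to the bench, 120 mm deep, 96 wide, about 100 high with the two black studs on top, with the square raised plate round its terminal; origin at the centre of its underside, x out of its back, z up. Its front panel leans back 20 degrees from upright: outward normal (-cos 20, 0, sin 20 degrees) in the block's frame
- round_block: grey terminal block fixed to the bench, 120 mm deep, 96 wide, about 100 high with the two black studs on top, with the round raised plate round its terminal; origin at the centre of its underside, x out of its back, z up. Its front panel leans back 20 degrees from upright: outward normal (-cos 20, 0, sin 20 degrees) in the block's frame
- square_terminal (a joint): travel in m of the sprung brass terminal (plunger 20 mm across) in the square (42 mm outside, 5 mm high) raised plate: 0 = at rest, standing 14 mm out of the panel, 0.010 = fully in. It slides along the panel's normal; it takes 1 N to start and 0.5 N per mm more (3.5 N half-way), and springs back
- square_face (a point): centre of the flat outer face of the brass terminal in the square plate, about 63 mm above the bench; moves in with the terminal. x points into the panel along the terminal's sliding direction (20 degrees below level), y is level along the panel, z is up the panel
- round_terminal (a joint): travel in m of the sprung brass terminal (plunger 20 mm across) in the round (42 mm outside, 5 mm high) raised plate: 0 = at rest, standing 14 mm out of the panel, 0.010 = fully in. It slides along the panel's normal; it takes 1 N to start and 0.5 N per mm more (3.5 N half-way), and springs back
- round_face (a point): centre of the flat outer face of the brass terminal in the round plate, about 63 mm above the bench; moves in with the terminal. x points into the panel along the terminal's sliding direction (20 degrees below level), y is level along the panel, z is up the panel
- dongle: USB dongle, 58x20x10 mm, lying in the tray beside the probe, a bystander; origin at the centre of its underside
- sink: black finned heat sink, 45x50x25 mm, a bystander on the bench; origin at the centre of its underside
- tub: white screw tub, 40 mm across, 45 mm high, a bystander between the two blocks; origin at the centre of its underside
- tin: round grey tin with wire wool, 62 mm across, 26 mm high, a bystander in front of the blocks; origin at the centre of its underside
- probe: the whole test probe; origin under the middle of the handle, 13 mm below probe_grip; same axes

How it is judged:
By the outcome, as a careful person would: the job done as asked, in the order asked, and still so for the second after the job is handed in, while the arm keeps its last pose, push and grip.
It also fails if it takes over 45 s, if anything falls off the work surface, if the arm or the gripper's body presses on something with over 40 N, if the wrist force passes 120 N, or if a joint passes its speed limit or range.

## Working session

There is one attempt and no reset: what is moved stays moved. The work goes in short steps, Python scripts to look and compute and a tool call to move; the robot and the scene stay as the last step left them, time stands still between calls to the robot, and variables do not carry over. Pictures are saved under pics/ and viewed, at most 10 in all, crops included, and the job is handed in when it is done.

Besides the shell and the picture viewer there is one more tool, called after ">>>" as a command line: name --argument value ..., lists and objects as JSON in quotes. play_rows: Moves the arm, as the interface text tells. Its arguments: {"type":"object","properties":{"steps":{"type":"array"},"claw":{"type":"number"}},"required":["steps"]}

```bash
mkdir -p pics; cat > h.py <<'E'
import numpy as np, cv2
from scipy.spatial.transform import Rotation as R
from plant import manip, vision, order
def rot(q): return R.from_quat([q[1],q[2],q[3],q[0]])
def cloud(name):
    im,d=vision.grab_frame(name); c=vision.camera_info(name)
    K=np.array(c["K"]); v,u=np.mgrid[:400,:640]
    p=np.stack([(u-K[0,2])/K[0,0]*d,(v-K[1,2])/K[1,1]*d,d],-1)
    o=c["orientation"]; M=rot(o).as_matrix() if np.size(o)==4 else np.array(o)
    return im,d,p@M.T+np.array(c["eye"])
E
python3 - <<'E'
from h import *
s=manip.state(); print(s)
for n in("scene","side"):
    im,d,P=cloud(n); np.savez(f"{n}.npz",im=im,d=d,P=P); cv2.imwrite(f"pics/{n}.png",im); c=vision.camera_info(n); print(c)
print(vision.camera_info("wrist"))
E
```

```text
{'time': 0.0, 'joint_pos': array([ 1.04699068e+00,  5.33421233e-02,  1.61432576e+00, -6.41267922e-06,
        1.47600186e+00, -1.19001512e-01]), 'joint_vel': array([ 1.20787238e-03, -3.53058546e-05,  1.50404805e-03,  5.18976102e-05,
        7.83782541e-04, -1.70896153e-03]), 'joint_efforts': array([ 7.45425841e-04, -3.93694282e+01, -3.70168483e+01, -5.82391181e-05,
        7.17189949e-03, -4.85005827e-06]), 'tool_pos': array([0.24583029, 0.57393049, 0.23005319]), 'tool_rot': array([-3.25046145e-04,  2.01022535e-01,  9.79586067e-01, -9.86370759e-04]), 'contact_force': array([-0.57775856,  0.0543332 , -0.07893347]), 'ft_torque': array([ 0.02031184, -0.0320095 , -0.03054755]), 'grasp_force': 0.0, 'gripper_width': 0.9998539382350131}
{'K': array([[428.52229967,   0.        , 322.07487619],
       [  0.        , 428.52229967, 201.92255664],
       [  0.        ,   0.        ,   1.        ]]), 'eye': array([-0.3356803 , -0.57378645,  0.90872873]), 'orientation': array([-0.37039174,  0.80073912, -0.42885538,  0.19419033])}
{'K': array([[469.95652386,   0.        , 315.53267651],
       [  0.        , 469.95652386, 196.96543898],
       [  0.        ,   0.        ,   1.        ]]), 'eye': array([ 0.12503109, -0.94905439,  0.63172351]), 'orientation': array([-0.49737682,  0.84459352, -0.1715415 ,  0.09925517])}
{'K': array([[309.70691629,   0.        , 324.46245347],
       [  0.        , 309.70691629, 195.26085944],
       [  0.        ,   0.        ,   1.        ]]), 'T_tool_cam': array([[ 4.00098112e-04, -9.63111558e-01, -2.69102149e-01,
         6.93493855e-02],
       [ 9.99999861e-01,  2.92711431e-04,  4.39180047e-04,
        -1.15917048e-04],
       [-3.44210105e-04, -2.69102287e-01,  9.63111541e-01,
        -1.42413961e-01],
       [ 0.00000000e+00,  0.00000000e+00,  0.00000000e+00,
         1.00000000e+00]])}
```

View pics/scene.png

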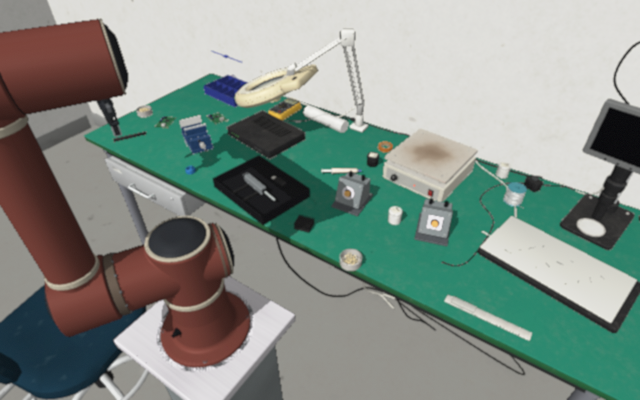

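View pics/side.png

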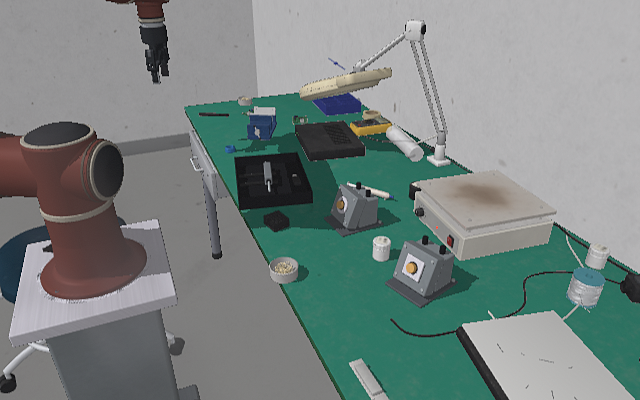

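Scene: the tray is at about (262,188) with the probe in it, and the two blocks are at (352,193) and (435,222). Side: the blocks are at (355,208) and (420,270), and the probe at (267,178). I'll zoom in to tell square from round, and measure.

```bash
python3 - <<'E'
from h import *
S={n:np.load(n+".npz") for n in("scene","side")}
def up(a,w,h): return cv2.resize(a,(w,h),interpolation=cv2.INTER_CUBIC)
a=up(S["side"]["im"][175:305,320:460],400,371); b=up(S["scene"]["im"][165:250,320:460],400,243)
t=up(S["side"]["im"][145:215,225:320],400,295)
t2=up(S["scene"]["im"][150:225,205:315],400,273)
top=np.hstack([a[:300],t[:295] if 0 else np.pad(t,((0,5),(0,0),(0,0)))]); bot=np.hstack([np.pad(b,((0,30),(0,0),(0,0))),t2])
cv2.imwrite("pics/zoom.png",np.vstack([top,bot]))
# brass per view, handle
for n in S:
    im=S[n]["im"];P=S[n]["P"];hsv=cv2.cvtColor(im,cv2.COLOR_BGR2HSV)
    m=((hsv[...,0]>10)&(hsv[...,0]<28)&(hsv[...,1]>110)&(hsv[...,2]>120)&(P[...,2]>.03)&(P[...,2]<.11)).astype(np.uint8)
    k,l,st,c=cv2.connectedComponentsWithStats(m)
    for i in range(1,k):
        if st[i,4]>20: print(n,"brass",c[i].round(1),st[i,4],np.median(P[l==i],0).round(4))
    for (u,v) in ([(267,178),(295,180),(277,222),(284,268),(381,248)] if n=="side" else [(260,188),(276,177),(304,223),(350,258),(395,215)]):
        print(n,(u,v),P[v,u].round(3))
E
```

```text
scene brass [278.7 112.7] 21 [0.8856 0.4679 0.0319]
scene brass [347.  193.1] 21 [ 0.5598 -0.0605  0.0617]
scene brass [434.4 222.8] 28 [ 0.5812 -0.3394  0.0646]
scene (260, 188) [0.455 0.207 0.035]
scene (276, 177) [0.551 0.218 0.015]
scene (304, 223) [ 0.408 -0.003  0.025]
scene (350, 258) [ 0.368 -0.188  0.02 ]
scene (395, 215) [ 0.572 -0.221  0.042]
side brass [339.7 204.3] 32 [ 0.5596 -0.0619  0.0636]
side brass [410.7 267.4] 76 [ 0.5814 -0.341   0.0631]
side (267, 178) [0.458 0.198 0.034]
side (295, 180) [0.539 0.191 0.015]
side (277, 222) [ 0.413 -0.02   0.025]
side (284, 268) [ 0.371 -0.19   0.019]
side (381, 248) [ 0.583 -0.226  0.035]
```

View pics/zoom.png

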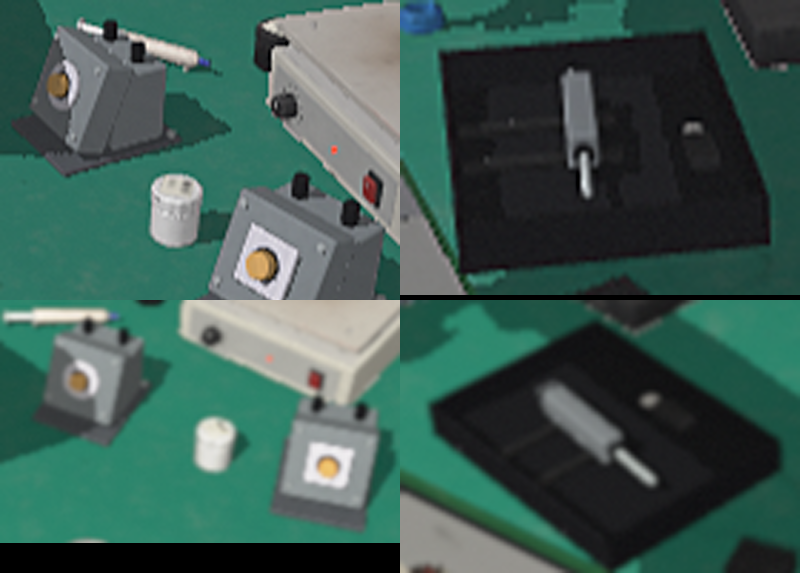

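The square plate is on the nearer (right) block, with its terminal at about (0.581,-0.340,0.063). The other block, at y≈-0.06, has the round plate. Next I'll get the panel direction and the probe pose.

```bash
python3 - <<'E'
from h import *
S={n:np.load(n+".npz") for n in("scene","side")}
F=np.array([.5813,-.3402,.063])
for n in S:
    im=S[n]["im"].astype(int);P=S[n]["P"]
    sat=im.max(-1)-im.min(-1)
    q=P-F
    m=(np.linalg.norm(q,axis=-1)<.075)&(P[...,2]>.02)&(sat<25)
    X=P[m]; best=None; rng=np.random.default_rng(0)
    for _ in range(600):
        a=X[rng.choice(len(X),3,False)]; nn=np.cross(a[1]-a[0],a[2]-a[0]); L=np.linalg.norm(nn)
        if L<2e-4: continue
        nn/=L
        if nn[2]<0: nn=-nn
        if abs(nn[2]-.342)>.08 or nn[0]>0: continue
        k=np.abs((X-a[0])@nn)<.003
        if best is None or k.sum()>best.sum(): best=k
    Y=X[best]; c=Y.mean(0); nn=np.linalg.svd(Y-c)[2][2]; nn*=np.sign(nn[2])
    print(n,"panel n",nn.round(3),"yaw of inward",np.degrees(np.arctan2(-nn[1],-nn[0])).round(2),len(Y),"F off plane",((F-c)@nn).round(4))
    # probe
    m=(P[...,0]>.37)&(P[...,0]<.54)&(P[...,1]>.02)&(P[...,1]<.33)&(im.min(-1)>70)&(sat<40)&(P[...,2]>.005)&(P[...,2]<.06)
    k,l,st,cc=cv2.connectedComponentsWithStats(m.astype(np.uint8))
    for i in range(1,k):
        if st[i,4]<15: continue
        X=P[l==i]; 
        H=X[X[:,2]>.033]; w=np.linalg.svd(X[:,:2]-X[:,:2].mean(0))[2][0]
        print(n,st[i],X.mean(0).round(4),"top",H.mean(0).round(4),len(H),"dir",np.degrees(np.arctan2(w[1],w[0])).round(1), "y range",X[:,1].min().round(3),X[:,1].max().round(3))
E
```

```text
scene panel n [-0.9   -0.262  0.349] yaw of inward 16.27 480 F off plane 0.0139
scene [244 173  22  22 217] [0.4702 0.2471 0.0313] top [0.473  0.2467 0.0378] 130 dir -104.8 y range 0.196 0.303
scene [264 191  12  10  36] [0.4537 0.167  0.0247] top [nan nan nan] 0 dir -108.9 y range 0.139 0.197
side panel n [-0.898 -0.27   0.348] yaw of inward 16.74 1032 F off plane 0.0131
side [263 161   9  31 159] [0.4674 0.2248 0.0353] top [0.472  0.2413 0.0383] 117 dir -105.0 y range 0.139 0.298<stdin>:27: RuntimeWarning: Mean of empty slice.
  ret = um.true_divide(
```

```bash
cat >> h.py <<'E'
def goal(pos,Rm,s=None):
    s=s or manip.state(); R0=rot(s["tool_rot"])
    d=R0.inv().apply(np.array(pos)-s["tool_pos"])*1000; r=(R0.inv()*R.from_matrix(Rm)).as_rotvec(degrees=True)
    print("row",d.round(1),r.round(1),"rows>=",max(np.linalg.norm(d)/41.7,np.linalg.norm(r)/7.16).round(1))
def axes(x,z):
    z=np.array(z,float);z/=np.linalg.norm(z);x=np.array(x,float);x-=z*(x@z);x/=np.linalg.norm(x)
    return np.stack([x,np.cross(z,x),z],1)
def yaw(a,p=0): # unit vec at yaw a, pitched down p (deg)
    a,p=np.radians([a,p]); return np.array([np.cos(a)*np.cos(p),np.sin(a)*np.cos(p),-np.sin(p)])
E
python3 - <<'E'
from h import *
goal([.472,.246,.16],axes(yaw(75),[0,0,-1]))
for n in("scene","side"):
    P=np.load(n+".npz")["P"]
    m=(P[...,2]>.12)&(P[...,0]>.2)&(P[...,0]<.8)&(P[...,1]>-.6)&(P[...,1]<.45)
    X=P[m]; print(n,len(X)); 
    if len(X): print(np.percentile(X,[1,25,50,75,99],axis=0).round(2))
E
```

```text
row [-337.1 -212.3   70.5] [-0.1  0.1 81.8] rows>= 11.4
scene 1176
[[0.65 0.24 0.18]
 [0.68 0.3  0.22]
 [0.71 0.33 0.24]
 [0.74 0.38 0.27]
 [0.8  0.45 0.3 ]]
side 1238
[[0.23 0.24 0.18]
 [0.68 0.28 0.22]
 [0.72 0.32 0.24]
 [0.75 0.36 0.27]
 [0.8  0.44 0.49]]
```

>>> play_rows --steps '[[[-337, -212, 70, 0, 0, 82], [-337, -212, 70, 0, 0, 82], [-337, -212, 70, 0, 0, 82], [-337, -212, 70, 0, 0, 82], [-337, -212, 70, 0, 0, 82], [-337, -212, 70, 0, 0, 82], [-337, -212, 70, 0, 0, 82], [-337, -212, 70, 0, 0, 82], [-337, -212, 70, 0, 0, 82], [-337, -212, 70, 0, 0, 82], [-337, -212, 70, 0, 0, 82], [-337, -212, 70, 0, 0, 82]]]' --claw 1

```text
time: 1.1
tool_pos: [0.4728, 0.2449, 0.1601]
tool_rot: [-0.0, 0.797, 0.604, -0.001]
contact_force: [-0.3, -0.4, 0.3]
gripper_width: 1.0
grasp_force: 0.0
```

>>> play_rows --steps '[[[0, 0, 0, 0, 0, 0], [0, 0, 0, 0, 0, 0]]]'

```text
time: 1.27
tool_pos: [0.4722, 0.2467, 0.1609]
tool_rot: [-0.0, 0.794, 0.608, -0.0]
contact_force: [-1.3, -0.7, 0.6]
gripper_width: 0.999
grasp_force: 0.0
```

```bash
cat >> h.py <<'E'
def wrist():
    s=manip.state(); im,d=vision.grab_frame("wrist"); c=vision.camera_info("wrist"); K=np.array(c["K"]); T=np.array(c["T_tool_cam"])
    v,u=np.mgrid[:400,:640]; a=(u-K[0,2])/K[0,0]; b=(v-K[1,2])/K[1,1]; r=np.hypot(a,b)+1e-9
    ray=np.stack([np.sin(r)*a/r,np.sin(r)*b/r,np.cos(r)],-1)
    M=rot(s["tool_rot"]).as_matrix(); W=(ray@T[:3,:3].T)@M.T; eye=M@T[:3,3]+s["tool_pos"]
    P=eye+W*(d/np.maximum(ray[...,2],.05))[...,None]
    return s,im,d,P,eye,W
E
python3 - <<'E'
from h import *
s,im,d,P,eye,W=wrist(); cv2.imwrite("pics/w1.png",im); print(s["tool_pos"],s["joint_pos"],s["tool_rot"])
np.savez("w1.npz",im=im,P=P,W=W,eye=eye)
goal([.472,.246,.16],axes(yaw(75),[0,0,-1]))
h=P[...,2]
m=((h>.032)&(h<.045)&(np.hypot(P[...,0]-.472,P[...,1]-.246)<.09)&(im.min(-1)>80)).astype(np.uint8)
m=cv2.morphologyEx(m,cv2.MORPH_OPEN,np.ones((5,5)))
k,l,st,c=cv2.connectedComponentsWithStats(m)
for i in range(1,k):
    if st[i,4]>200:
        Y=eye+W*((.038-eye[2])/W[...,2])[...,None]; X=Y[l==i][:,:2].astype(np.float32)
        print(st[i],"rect",cv2.minAreaRect(X*1000), "depth z",np.median(P[l==i],0))
E
```

```text
[0.47218133 0.24670467 0.16087144] [ 3.41726797e-01 -1.14187418e-01  1.89587635e+00  1.73054022e-05
  1.36068193e+00  6.05445889e-01] [-1.27424781e-04  7.93938335e-01  6.07998165e-01 -3.67746424e-04]
row [-1.   0.1  1. ] [-0.   0.  -0.1] rows>= 0.0
[ 315  131   25  106 2573] rect ((474.026611328125, 249.18605041503906), (96.36730194091797, 21.620563507080078), 74.48057556152344) depth z [0.47436967 0.25169833 0.03750466]
```

View pics/w1.png

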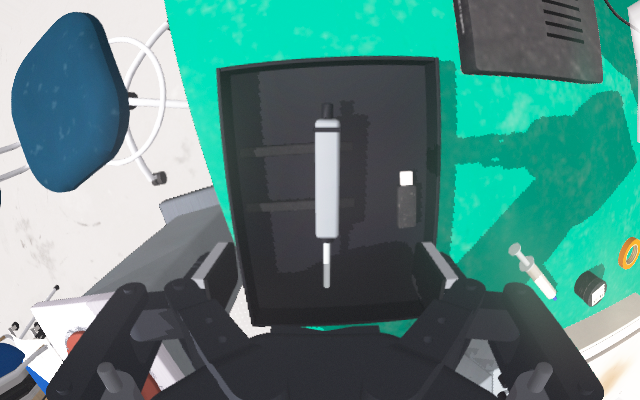

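The wrist view shows the handle from (327,119) to (326,240), the rod tip at (326,288), and the bars at rows ~152 and ~206 on the left. The dongle is off to the right at (407,200).

```bash
python3 - <<'E'
from h import *
f=np.load("w1.npz");W=f["W"];e=f["eye"]
def at(u,v,z): w=W[v,u]; return (e+w*(z-e[2])/w[2])[:2].round(4)
b,fr,t=at(327,119,.038),at(326,240,.038),at(326,288,.025)
print("back",b,"front",fr,"mid",(b+fr)/2,np.linalg.norm(b-fr),"tip",t,"dist tip-mid",np.linalg.norm(t-(b+fr)/2))
v=(b+fr)/2-t; print("yaw",np.degrees(np.arctan2(v[1],v[0])), "tip-based grip", t+.1165*v/np.linalg.norm(v))
ax=yaw(74.5)[:2]; g=t+.1165*ax
for p in [(260,152),(265,206),(300,151),(300,206)]: print(p,"along",(at(*p,.012)-g)@ax)
im=f["im"].astype(int); print(im[135:225:3,295].sum(-1))
E
```

```text
back [0.489  0.3056] front [0.4595 0.1991] mid [0.47425 0.25235] 0.11051018052650169 tip [0.4436 0.1394] dist tip-mid 0.11703471707147411
yaw 74.81787498135205 tip-based grip [0.47410996 0.25183395]
(260, 152) along 0.02397594310811069
(265, 206) along -0.03024988374966974
(300, 151) along 0.024746529860242557
(300, 206) along -0.029906092249599642
[217 211 210 192 230 228 214 210 211 213 211 211 215 209 207 211 209 209
 208 204 199 203 182 230 232 225 205 200 200 197]
```

```bash
python3 - <<'E'
from h import *
goal([.4742,.2520,.009],axes(yaw(74.7),[0,0,-1]))
E
```

```text
row [  5.4   0.7 152. ] [-0.   0.   0.2] rows>= 3.6
```

>>> play_rows --steps '[[[5.5, 0.7, 30, 0, 0, 0.2], [5.5, 0.7, 60, 0, 0, 0.2], [5.5, 0.7, 90, 0, 0, 0.2], [5.5, 0.7, 115, 0, 0, 0.2], [5.5, 0.7, 132, 0, 0, 0.2], [5.5, 0.7, 144, 0, 0, 0.2], [5.5, 0.7, 151, 0, 0, 0.2], [5.5, 0.7, 151, 0, 0, 0.2], [5.5, 0.7, 151, 0, 0, 0.2]]]'

```text
time: 2.07
tool_pos: [0.475, 0.2524, 0.011]
tool_rot: [0.0, 0.795, 0.606, 0.0]
contact_force: [-0.1, 0.4, -0.0]
gripper_width: 1.0
grasp_force: 0.0
```

>>> play_rows --steps '[[[0, 0, 0, 0, 0, 0], [0, 0, 0, 0, 0, 0], [0, 0, 0, 0, 0, 0], [0, 0, 0, 0, 0, 0], [0, 0, 0, 0, 0, 0], [0, 0, 0, 0, 0, 0], [0, 0, 0, 0, 0, 0], [0, 0, 0, 0, 0, 0], [0, 0, 0, 0, 0, 0], [0, 0, 0, 0, 0, 0], [0, 0, 0, 0, 0, 0], [0, 0, 0, 0, 0, 0]]]' --claw -1

```text
time: 3.07
tool_pos: [0.4751, 0.2522, 0.0109]
tool_rot: [0.0, 0.795, 0.606, 0.001]
contact_force: [0.1, -0.1, 5.2]
gripper_width: 0.245
grasp_force: 59.3
```

>>> play_rows --steps '[[[0, 0, -8, 0, 0, 0], [0, 0, -25, 0, 0, 0], [0, 0, -50, 0, 0, 0], [0, 0, -80, 0, 0, 0], [0, 0, -110, 0, 0, 0], [0, 0, -140, 0, 0, 0], [0, 0, -165, 0, 0, 0], [0, 0, -180, 0, 0, 0], [0, 0, -180, 0, 0, 0], [0, 0, -180, 0, 0, 0]]]'

```text
time: 3.9
tool_pos: [0.4745, 0.252, 0.1905]
tool_rot: [0.0, 0.795, 0.606, 0.0]
contact_force: [-0.3, -0.7, -0.9]
gripper_width: 0.248
grasp_force: 58.7
```

```bash
python3 - <<'E'
from h import *
s,im,d,P,eye,W=wrist(); cv2.imwrite("pics/w2.png",im); print(s["tool_pos"],s["joint_pos"],s["contact_force"],s["gripper_width"])
np.savez("w2.npz",im=im,P=P,W=W,eye=eye,pos=s["tool_pos"],q=s["tool_rot"])
yi=16.5
D=yaw(yi,20); F=np.array([.5813,-.3402,.063])
zt=yaw(yi+180,70); Rg=axes(-D,zt)   # tool z square to probe, leaning
# probe tip in tool: x=-.1165, z=-19-... grip centre at world z .025 when TCP .0109 -> tool z=-.0141
tip=np.array([-.1165,0,-.0141])
pos=F-.05*D-Rg@tip; print(pos); goal(pos,Rg)
E
```

```text
[0.47451335 0.25203699 0.19050982] [ 3.49682922e-01 -1.29875361e-01  1.85922932e+00  5.73284489e-05
  1.41142065e+00  6.18328097e-01] [-0.3377713  -0.69867291 -0.93380488] 0.24755948638029707
[ 0.4266603  -0.38600637  0.10669669]
row [-627.2  124.1   82.7] [  21.1   11.7 -120.5] rows>= 17.2
```

View pics/w2.png

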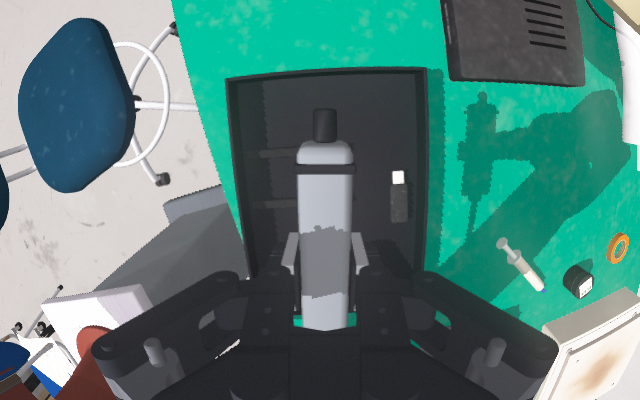

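The probe is held straight; the handle is at (325,230) and its plug is up the image. Now I'll transit high to a point in front of the square block.

```bash
cat >> h.py <<'E'
yi=16.5; D=yaw(yi,20); F=np.array([.5813,-.3402,.063]); Rg=axes(-D,yaw(yi+180,70)); tip=np.array([-.1165,0,-.0141])
E
python3 - <<'E'
from h import *
p=F-.05*D-Rg@tip; goal([p[0],p[1],.20],Rg)
E
```

```text
row [-627.3  123.9  -10.6] [  21.1   11.7 -120.5] rows>= 17.2
```

>>> play_rows --steps '[[[-10, 2, 0, 0.4, 0.2, -2], [-31, 6, -1, 1, 0.6, -6], [-57, 11, -1, 1.9, 1.1, -11], [-86, 17, -2, 2.9, 1.6, -16.5], [-116, 23, -2, 3.9, 2.2, -22], [-146, 29, -2, 4.9, 2.7, -28], [-176, 35, -3, 5.9, 3.3, -34], [-206, 41, -3, 6.9, 3.9, -39.5], [-236, 47, -4, 7.9, 4.4, -45], [-266, 53, -4, 9, 5, -51], [-292, 58, -5, 9.8, 5.5, -56], [-314, 62, -5, 10.5, 5.9, -60]]]'

```text
time: 4.95
tool_pos: [0.4494, -0.0687, 0.1927]
tool_rot: [-0.102, 0.381, 0.919, -0.014]
contact_force: [0.1, -0.4, -1.1]
gripper_width: 0.247
grasp_force: 58.7
```

```bash
python3 - <<'E'
from h import *
s=manip.state();print(s["tool_pos"],s["joint_pos"].round(2),s["gripper_width"])
p=F-.05*D-Rg@tip; goal([p[0],p[1],.20],Rg)
E
```

```text
[ 0.44935529 -0.06870364  0.19272357] [-0.31 -0.19  1.92 -0.01  1.62 -1.09] 0.24675828714350723
row [-206.1 -241.7  -19. ] [ 10.7   5.7 -60.3] rows>= 8.6
```

>>> play_rows --steps '[[[-15, -18, -1, 0.8, 0.4, -4.5], [-35, -41, -3, 1.8, 1, -10.3], [-56, -65, -5, 2.9, 1.5, -16], [-77, -90, -7, 4, 2.1, -22.5], [-98, -115, -9, 5.1, 2.7, -28.6], [-119, -140, -11, 6.2, 3.3, -34.8], [-140, -165, -13, 7.3, 3.9, -41], [-161, -189, -15, 8.4, 4.5, -47], [-181, -212, -17, 9.4, 5, -53], [-197, -231, -18, 10.2, 5.5, -57.6], [-206, -242, -19, 10.7, 5.7, -60.3], [-206, -242, -19, 10.7, 5.7, -60.3]]]'

```text
time: 5.95
tool_pos: [0.4255, -0.3858, 0.2]
tool_rot: [-0.171, -0.14, 0.975, -0.024]
contact_force: [0.2, -0.3, -1.0]
gripper_width: 0.247
grasp_force: 58.8
```

>>> play_rows --steps '[[[0, 0, 0, 0, 0, 0], [0, 0, 0, 0, 0, 0]]]'

```text
time: 6.12
tool_pos: [0.4266, -0.3833, 0.2013]
tool_rot: [-0.171, -0.14, 0.975, -0.024]
contact_force: [-0.6, -0.4, 0.1]
gripper_width: 0.245
grasp_force: 58.8
```

```bash
python3 - <<'E'
from h import *
s=manip.state();print(s["tool_pos"],s["joint_pos"].round(2),s["gripper_width"],s["contact_force"])
p=F-.05*D-Rg@tip; goal(p,Rg)
E
```

```text
[ 0.42656456 -0.38333962  0.20129095] [-0.72  0.09  1.65 -0.29  1.59 -2.56] 0.24547660288670822 [-0.60066069 -0.44003213  0.09755901]
row [-31.5  -2.6  89.2] [ 0.1  0.2 -0.1] rows>= 2.3
```

>>> play_rows --steps '[[[-5, 0, 14, 0, 0, 0], [-12, -1, 34, 0, 0, 0], [-20, -2, 56, 0, 0, 0], [-27, -2, 76, 0, 0, 0], [-31, -2.5, 88, 0, 0, 0], [-31.5, -2.5, 89, 0, 0, 0], [-31.5, -2.5, 89, 0, 0, 0], [-31.5, -2.5, 89, 0, 0, 0]]]'

```text
time: 6.78
tool_pos: [0.428, -0.3875, 0.1097]
tool_rot: [-0.169, -0.14, 0.975, -0.026]
contact_force: [-1.0, 0.1, -0.8]
gripper_width: 0.249
grasp_force: 58.8
```

```bash
python3 - <<'E'
from h import *
s=manip.state();print(s["tool_pos"],s["contact_force"])
M=rot(s["tool_rot"]).as_matrix(); tp=s["tool_pos"]+M@tip; print("pred tip",tp)
out=[]
for n in("scene","side"):
    im,d,P=cloud(n); np.savez(n+"2.npz",im=im,d=d,P=P)
    c=vision.camera_info(n);Mc=rot(c["orientation"]).as_matrix();K=np.array(c["K"])
    for X in(tp,F):
        q=K@(Mc.T@(X-c["eye"])); print(n,(q[:2]/q[2]).round(1))
    u,v=(q[:2]/q[2]).astype(int)
    o=cv2.resize(im[v-60:v+40,u-80:u+53],(400,300),interpolation=cv2.INTER_CUBIC); out.append(o); print("crop origin",u-80,v-60)
cv2.imwrite("pics/pre.png",np.hstack(out))
E
```

```text
[ 0.42804724 -0.38754443  0.10969713] [-0.9849607   0.05986982 -0.82980065]
pred tip [ 0.53783596 -0.355322    0.08363544]
scene [434.9 229. ]
scene [434.7 223.3]
crop origin 354 163
side [396.  268.8]
side [410.2 267.5]
crop origin 330 207
```

View pics/pre.png

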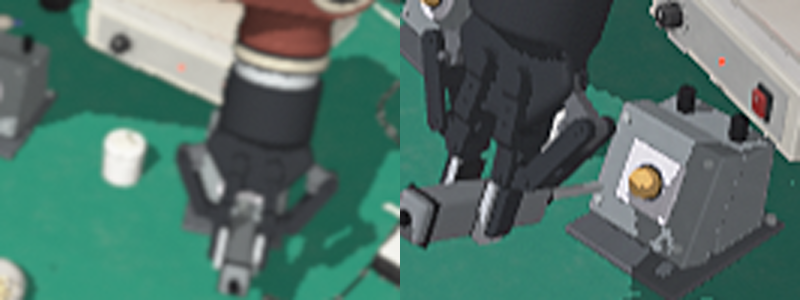

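The side view shows the tip at about (397.5,268.5), against a prediction of (396,269). The brass face centre is at about (411.7,267.7). Next I'll refine the terminal centre from the plate and check the rod depth.

```bash
python3 - <<'E'
from h import *
def cam(n):
    c=vision.camera_info(n);K=np.array(c["K"]);M=rot(c["orientation"]).as_matrix();v,u=np.mgrid[:400,:640]
    return np.array(c["eye"]),np.stack([(u-K[0,2])/K[0,0],(v-K[1,2])/K[1,1],np.ones(u.shape)],-1)@M.T
Y=yaw(yi+90);Z=np.cross(D,Y)
for n in("side","scene"):
    f=np.load(n+".npz"); im=f["im"].astype(int);P=f["P"];e,W=cam(n)
    q=P-F; near=np.linalg.norm(q,axis=-1)<.04; sat=im.max(-1)-im.min(-1)
    hsv=cv2.cvtColor(f["im"],cv2.COLOR_BGR2HSV)
    def onp(m,depth):
        o=F+depth*D; w=W[m]; X=e+w*(((o-e)@D)/(w@D))[:,None]; return np.stack([(X-F)@Y,(X-F)@Z],1)*1000
    wh=near&(im.min(-1)>165)&(sat<40)
    br=near&(hsv[...,0]>8)&(hsv[...,0]<28)&(hsv[...,1]>90)
    a=onp(wh,.009); b=onp(br,0.0)
    print(n,"plate (y,z mm)",cv2.minAreaRect(a.astype(np.float32)),len(a)); print("  brass range",b.min(0),b.max(0),b.mean(0),len(b))
f=np.load("side2.npz");P=f["P"]; s=manip.state(); M=rot(s["tool_rot"]).as_matrix()
T=(P-s["tool_pos"])@M*1000
m=(T[...,0]<-60)&(T[...,0]>-122)&(abs(T[...,1])<12)&(abs(T[...,2]+14)<14)
X=T[m]; print(len(X),X.min(0))
for a in range(-120,-55,10):
    k=(X[:,0]>=a)&(X[:,0]<a+10)
    if k.any(): print(a,np.median(X[k],0).round(1),k.sum())
E
```

```text
side plate (y,z mm) ((0.9714107513427734, -0.5676212310791016), (41.17091369628906, 42.49760055541992), 0.047342605888843536) 251
  brass range [-13.82062467 -10.00233606] [ 9.94086302 12.28843965] [-1.81424373  1.17383118] 94
scene plate (y,z mm) ((1.3779430389404297, -0.2503814697265625), (46.29677200317383, 44.63337326049805), 89.95262908935547) 187
  brass range [-7.2709694  -8.67570079] [10.12546697 10.05547587] [1.0532292 0.4405782] 36
64 [-113.76752173   -4.78340595  -18.77308827]
-120 [-111.9    0.   -17.1] 5
-110 [-105.4   -1.9  -15.8] 12
-100 [-95.1  -2.1 -16.7] 13
-90 [-85.7  -2.2 -17.5] 13
-80 [-74.5  -2.  -16. ] 14
-70 [-68.3  -1.8 -17. ] 7
```

```bash
cat >> h.py <<'E'
Y=yaw(yi+90);Z=np.cross(D,Y);F=F+.0011*Y-.0004*Z
def rep(depth):
    s=manip.state();M=rot(s["tool_rot"]).as_matrix();q=s["tool_pos"]+M@tip-F
    print("tip past face",(q@D*1000).round(2),"y,z",(q@Y*1000).round(2),(q@Z*1000).round(2),"axial F",(-s["contact_force"]@D).round(2),"t",s["time"],"axis err",np.degrees(np.arccos(min(1,-M[:,0]@D))).round(2),"grip",s["gripper_width"])
    goal(F+depth*D-Rg@tip,Rg,s)
E
python3 -c "
from h import *
rep(-.008)"
```

```text
tip past face -50.38 y,z -3.88 5.01 axial F 0.01 t 6.8833 axis err 0.38 grip 0.24394770971126603
row [-42.3   3.7   4.6] [-0.3  0.3 -0.2] rows>= 1.0
```

>>> play_rows --steps '[[[-5, 1, 1, -0.3, 0.3, -0.2], [-14, 2, 2.5, -0.3, 0.3, -0.2], [-23, 3, 4, -0.3, 0.3, -0.2], [-32, 3.7, 4.6, -0.3, 0.3, -0.2], [-39, 3.7, 4.6, -0.3, 0.3, -0.2], [-42, 3.7, 4.6, -0.3, 0.3, -0.2], [-42, 3.7, 4.6, -0.3, 0.3, -0.2], [-42, 3.7, 4.6, -0.3, 0.3, -0.2], [-42, 3.7, 4.6, -0.3, 0.3, -0.2], [-42, 3.7, 4.6, -0.3, 0.3, -0.2]]]'

```text
time: 7.72
tool_pos: [0.4627, -0.3733, 0.0904]
tool_rot: [-0.173, -0.141, 0.975, -0.023]
contact_force: [-0.4, -0.4, -0.2]
gripper_width: 0.243
grasp_force: 58.8
```

```bash
python3 -c "
from h import *
for i in range(4): rep(-.003); vision.grab_frame('side')"
```

```text
tip past face -8.58 y,z 0.82 -2.06 axial F 0.4 t 7.7167 axis err 0.07 grip 0.24318508467911384
row [-5.6 -0.8 -1.9] [ 0.2 -0.1  0. ] rows>= 0.1
tip past face -8.61 y,z 0.81 -2.03 axial F -0.08 t 7.7667 axis err 0.07 grip 0.24866772100640763
row [-5.6 -0.8 -1.9] [ 0.2 -0.1  0. ] rows>= 0.1
tip past face -8.59 y,z 0.81 -2.02 axial F -0.39 t 7.8167 axis err 0.07 grip 0.2467880260277965
row [-5.6 -0.8 -1.9] [ 0.2 -0.1  0. ] rows>= 0.1
tip past face -8.59 y,z 0.83 -2.05 axial F -0.52 t 7.8667 axis err 0.07 grip 0.24989314089067563
row [-5.6 -0.8 -1.9] [ 0.2 -0.1  0. ] rows>= 0.1
```

>>> play_rows --steps '[[[-1, -0.8, -2, 0.2, 0, 0], [-2.5, -0.8, -2, 0.2, 0, 0], [-4, -0.8, -2, 0.2, 0, 0], [-5, -0.8, -2, 0.2, 0, 0], [-5.5, -0.8, -2, 0.2, 0, 0], [-5.5, -0.8, -2, 0.2, 0, 0], [-5.5, -0.8, -2, 0.2, 0, 0], [-5.5, -0.8, -2, 0.2, 0, 0]]]'

```text
time: 8.58
tool_pos: [0.4686, -0.3722, 0.0901]
tool_rot: [-0.173, -0.142, 0.974, -0.025]
contact_force: [-1.1, -0.9, -0.7]
gripper_width: 0.243
grasp_force: 58.8
```

```bash
cat >> h.py <<'E'
def avg(n=8):
    f=[]
    for i in range(n): f.append(-manip.state()["contact_force"]@np.stack([D,Y,Z],1)); vision.grab_frame("side")
    print("mean force axial,y,z",np.mean(f,0).round(2),"sd",np.std(f,0).round(2))
E
python3 -c "
from h import *
avg();rep(.002)"
```

```text
mean force axial,y,z [ 0.38 -0.13  0.79] sd [0.65 0.4  0.43]
tip past face -2.83 y,z 0.27 -0.23 axial F -0.33 t 8.9833 axis err 0.09 grip 0.25262653303935256
row [-4.8 -0.2 -0.1] [-0.  -0.1  0. ] rows>= 0.1
```

Baseline is about 0.4 N. Now I'll advance 5 mm (to nominal +2) and feel.

>>> play_rows --steps '[[[-1, 0, 0, 0, 0, 0], [-2, 0, 0, 0, 0, 0], [-3, 0, 0, 0, 0, 0], [-4, 0, 0, 0, 0, 0], [-5, 0, 0, 0, 0, 0], [-5, 0, 0, 0, 0, 0], [-5, 0, 0, 0, 0, 0]]]'

```text
time: 9.57
tool_pos: [0.4731, -0.371, 0.0885]
tool_rot: [-0.173, -0.142, 0.974, -0.025]
contact_force: [-0.8, -1.0, 0.1]
gripper_width: 0.243
grasp_force: 58.8
```

```bash
python3 -c "
from h import *
avg();rep(.005)"
```

```text
mean force axial,y,z [1.78 0.2  0.3 ] sd [0.6  0.55 0.32]
tip past face 2.12 y,z 0.29 -0.25 axial F 1.59 t 9.9667 axis err 0.09 grip 0.24821316259891538
row [-2.9 -0.2 -0.1] [-0.  -0.1  0. ] rows>= 0.1
```

>>> play_rows --steps '[[[-1, 0, 0, 0, 0, 0], [-2, 0, 0, 0, 0, 0], [-3, 0, 0, 0, 0, 0], [-3.3, 0, 0, 0, 0, 0], [-3.3, 0, 0, 0, 0, 0], [-3.3, 0, 0, 0, 0, 0]]]'

```text
time: 10.47
tool_pos: [0.476, -0.3701, 0.0873]
tool_rot: [-0.173, -0.142, 0.974, -0.025]
contact_force: [-2.1, -1.5, 1.2]
gripper_width: 0.248
grasp_force: 58.8
```

```bash
python3 - <<'E'
from h import *
avg(16);rep(.005)
im,_=vision.grab_frame("side")
cv2.imwrite("pics/press.png",cv2.resize(im[215:305,360:480],(800,600),interpolation=cv2.INTER_CUBIC))
E
```

```text
mean force axial,y,z [3.42 0.17 0.47] sd [0.59 0.5  0.63]
tip past face 5.49 y,z 0.27 -0.21 axial F 3.59 t 11.2667 axis err 0.09 grip 0.24819820805170476
row [ 0.5 -0.2 -0.1] [-0.  -0.1  0. ] rows>= 0.0
```

View pics/press.png

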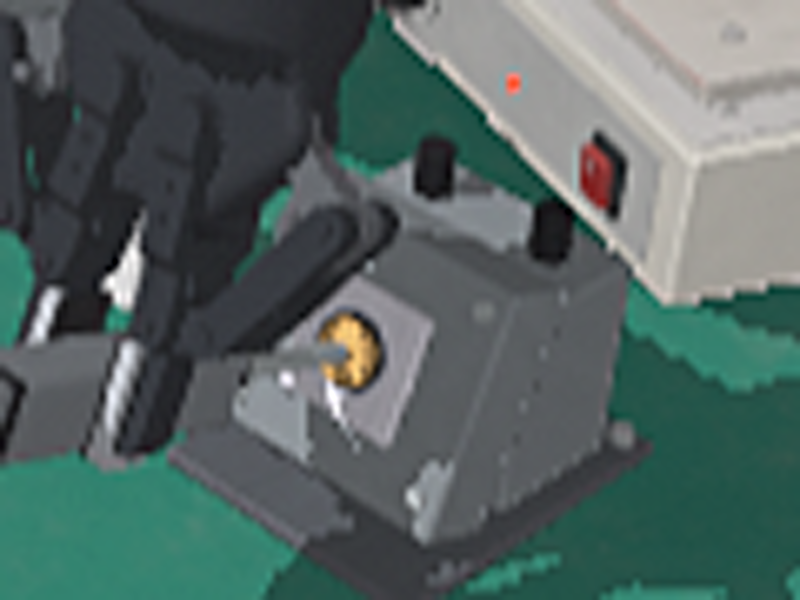

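The tip is at (345,352), on the middle of the brass face at (352,352). The axial force is 3.4 N and the tip is about 5 mm in, so I'm handing in.

```bash
python3 -c "
from h import *
print(order.job_done())"
```

```text
the job is handed in; nothing more can be done
None
```

The probe is still in the gripper, its tip pressing the square plate's brass terminal about 5 mm in (around half-way, 3.4 N) and square to the panel as measured, and the job is handed in.

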